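# Take a bearing once round for a run-out check

## Task

Check the bearing on the small bench fixture for run-out, pushing with the fingertips only and gripping or lifting nothing. First push the upright tab of the dial gauge's slide towards the bearing as far as it goes, so that the gauge's spindle rests on the bearing. Then push the upright pin of the load ring lightly and slowly (no faster than a turn in about two seconds) round anticlockwise as seen from above, past the index post and once more all the way round, stop with the pin at the index post the second time it gets there, and leave everything else where it stands.

Things in the scene. Friction and masses are not known exactly. Their poses are not given: they have to be found in the camera images.
- fixture: Run-out fixture fixed on the table: grey base plate, top face 14 mm high, from x = -62 to +175 mm and y = -52 to +52 mm in its own frame. Origin at table height on the vertical arbor axis; x points from the arbor along the gauge slide to the tab, z up. On the arbor a ball bearing (90 mm diameter, 24 to 47 mm above the table), on that the load ring. Nothing but the pin rises above 68 mm.
- gauge_slide (a joint): Slide with the dial gauge: metres from the drawn-back end (0) towards the arbor, along the fixture's -x. The spindle meets the bearing at 0.0195 to 0.020; hard stop at 0.022. Stays where left, takes about 2.5 N to push. Starts at 0 to 0.006. The dial (57 mm round, face up, top 48 mm above the table) lies between tab and bearing.
- tab (a point): Middle of the upper edge of the tab's outer face. The tab is an upright dark steel plate at the outer end of the gauge slide, 40 mm wide (fixture y), 6 mm thick, 22 to 68 mm above the table; the outer face, with five dark grooves, looks along the fixture's +x. Moves with the slide, axes as the fixture. Space outside it is free above the base plate. Push it along the fixture's -x.
- load_ring (a joint): Turn of the load ring about the arbor, rad, anticlockwise from above, counting on past a turn; 0 and 6.283: pin at the index post. Starts at -1.0 to -0.3, the pin short of the post. No end stop; takes 1 to 3 N at the pin, stops when no longer pushed. A steel disc of 108 mm, flat top 63 mm above the table, with a 50 mm hole where the arbor's nut lies below the top; it only rests on the bearing.
- pin (a point): Centre of the top of the load ring's upright driving pin: 12 mm diameter, 42 mm from the arbor axis, its dark sleeve spinning freely on it, from the ring's top face (63 mm above the table) up to 91 mm; at its foot a collar of 17 mm diameter, 3 mm high. A short dark line on the ring runs from the pin to the rim.
- index (a point): Tip of the short pointer on top of the index post, beside the rim of the load ring: 57.5 mm from the arbor axis on the fixture's -y side, 58.5 mm above the table. The pin stands at the post when pin, pointer and arbor axis are in one line seen from above. (The tall gauge machine behind the fixture overhangs the table where x is above 0.53 m and y above -0.18 m, from 0.2 m up.)
- sleeve_40: Bystander: steel mandrel sleeve 46 mm diameter, 45 mm high, standing behind the fixture; origin at the centre of its underside.
- bearing_6003: Bystander: small ball bearing 36 mm, 10 mm high; origin at the centre of its underside.
- bearing_6204: Bystander: ball bearing 47 mm, 14 mm high, left of the fixture; origin at the centre of its underside.
- ball_dish: Bystander: metal dish with bearing balls, 89 mm, 15 mm high; origin at the centre of its underside.
- tweezers: Bystander: tweezers 129 mm long, 8 mm high, lying; origin at the centre of its underside.

How it is judged:
By the outcome, as a careful person would: the job done as asked, in the order asked, and still so for the second after the job is handed in, with the robot touching nothing.
It also fails if it takes over 72 s, if anything falls off the work surface, if the arm or the gripper's body presses on something with over 40 N, if the wrist force passes 120 N, or if a joint passes its speed limit or range.

## Robot

A 6-joint arm with a two-finger parallel gripper is mounted at the origin on a cart in front of the work surface, level with it; the furniture and walls round the work are solid. World frame = base frame: x ahead of the robot, y to its left, z up, the work surface at z = 0. Lengths are in m, angles in rad, forces in N, time in s.
With the tool pointing down it reaches from about 0.325 to 0.85 m from the base axis. Payload 4.4 kg.
Tool frame: the origin (TCP) lies on the centre line of the jaws, within the pads' length; the fingertips stand 25 mm ahead of it and the grasp point (between the pads) lies 6 mm ahead of it; z points along the fingers, y is the line along which they close (so a half turn about z gives the same grasp; the last joint's range is limited). The gripper opens to 94 mm and grips with 3 to 60 N. Pads are 16 mm wide; open, the fingers measure 119 mm over their backs; the gripper's body (75 mm by 177 mm) begins 78 mm behind the grasp point.
Start: joints at [-1.27, 0.207, 1.542, -0, 1.393, -0.15], TCP at [0.251, -0.517, 0.23] pointing down, gripper open.
Joint ranges: [-2.73, 2.73], [-0.86, 2.22], [0.23, 2.46], [-1.11, 4.25], [0.08, 2.63], [-2.82, 2.82]. Speed limits (rad/s): [2.79, 2.79, 3.14, 3.14, 3.14, 3.14].

## Interface

Orientations are given as [roll, pitch, yaw] about the fixed x, y, z axes, in that order (R = Rz(yaw) Ry(pitch) Rx(roll)).
In Python, from plant import arm gives the robot as it stands.
- The arm moves only by the tool apply_moves, never from a script. Its argument "targets" is text: rows parted by semicolons, each of 4 numbers parted by spaces: the shift along the tool's x, y, z in m, then the turn about the tool's z in rad. A call has 1 to 20 rows; each row is the pose to reach, as a shift and turn from the pose commanded when the call began, along the tool's axes at that moment; what a row does not reach only later rows make up. A row lasts 1/12 s, in which the tool goes at most 41.7 mm and 7.16 degrees, less where a joint would pass 70% of its speed; a pose out of reach is approached as far as the arm can. A call with a gripper value outside its range is refused whole. "gripper" is the finger opening in m, from 0 to 0.094, set as the call begins (left out, the last holds). The fingers move at their own pace and stop on an object; the grip force is fixed at half the most. Time passes only in rows, so rows that repeat a pose let the fingers close. It gives the time, the measured TCP pose, the force, the opening and the grip force at its end, in the units of the state.
- arm.sense(): the state, without advancing time (a new reading comes with each control period).
- arm.grab_frame(name): name is "scene" or "top" or "wrist"; returns a dict with "image" (480x640x3 uint8, blue, green, red), "range_z" (480x640 float32, m along the optical axis (not along the pixel's ray), 0 where there is no reading), "fx", "fy", "cx", "cy" (pixels), "position" and "attitude" of the camera in the world. Camera axes: x right, y up, looking along -z (the intrinsics and any distortion apply to the point x, -y, -z); pixel columns grow to the right and rows downward; lengths in m; the calibration is good to about 2 mm. A picture is of the moment at which its call begins.
- arm.job_done(): hands the job in; it is judged then, once.
The state is a dict: "time_s": time; "joint_positions": joint angles; "joint_vel": joint speeds; "joint_torque": joint torques, N m; "ee_pos": TCP position; "ee_rot": TCP orientation; "force": force on the tool from outside, world axes, zero at the start; "wrist_torque": the same for the moment, N m; "finger_gap": finger opening in m; "gripper_force": force on a finger pad.
Only numpy, scipy, OpenCV 4.12 (cv2) and the standard library are available. Lean on these libraries where they do the work, as an engineer would, in place of code of your own. Each camera call takes 0.05 s, during which the arm holds its last target. There are 200 camera calls.

## Working session

There is one attempt and no reset: what is moved stays moved. The work goes in short steps, Python scripts to look and compute and a tool call to move; the robot and the scene stay as the last step left them, time stands still between calls to the robot, and variables do not carry over. Pictures are saved under pics/ and viewed, at most 10 in all, crops included, and the job is handed in when it is done.

Besides the shell and the picture viewer there is one more tool, called after "Emit:" by a JSON object that holds its "api" and its "payload", one argument or row to a line. apply_moves: Moves the arm, as the interface text tells. Its arguments: {"type":"object","properties":{"targets":{"type":"string"},"gripper":{"type":"number"}},"required":["targets"]}

```bash
ls; mkdir -p pics
cat > h.py <<'E'
import numpy as np, cv2
from plant import arm
def grab(n):
    f=arm.grab_frame(n); return f
def R_of(f):
    a=np.array(f["attitude"],float)
    if a.shape==(3,3): return a
    from scipy.spatial.transform import Rotation as R
    return R.from_euler('xyz',a).as_matrix() if a.size==3 else R.from_quat(a).as_matrix()
def ray(f,u,v):
    d=np.array([(u-f["cx"])/f["fx"],-(v-f["cy"])/f["fy"],-1.0])
    return R_of(f)@d
def onplane(f,u,v,z):
    d=ray(f,u,v); p=np.array(f["position"]); return p+d*(z-p[2])/d[2]
def bydepth(f,u,v):
    return np.array(f["position"])+ray(f,u,v)*f["range_z"][int(round(v)),int(round(u))]
def proj(f,P):
    q=R_of(f).T@(np.array(P)-np.array(f["position"]))
    return f["cx"]-f["fx"]*q[0]/q[2], f["cy"]+f["fy"]*q[1]/q[2]
E
python3 - <<'E'
from h import *
for n in("top","scene"):
    f=grab(n); cv2.imwrite(f"pics/{n}0.png",f["image"])
    print(n,{k:v for k,v in f.items() if k not in("image","range_z")})
s=arm.sense(); print(s)
E
```

```text
pics
top {'fx': 507.82744052124303, 'fy': 507.82744052124303, 'cx': 315.84100703778955, 'cy': 245.9237241117657, 'position': array([ 0.40669656, -0.13710228,  1.00245644]), 'attitude': array([ 0.12980049, -0.00380843, -1.56361113])}
scene {'fx': 520.8320753858118, 'fy': 520.8320753858118, 'cx': 327.63563711839885, 'cy': 257.5854874483515, 'position': array([ 0.00913933, -1.09129676,  0.64390246]), 'attitude': array([ 1.10422028,  0.00124913, -0.50952663])}
{'time_s': 0.1, 'joint_positions': array([-1.26950000e+00,  2.07345387e-01,  1.54275557e+00, -1.45597661e-05,
        1.39349872e+00, -1.50499244e-01]), 'joint_vel': array([-0.00063777, -0.00110043, -0.00157234, -0.00035365, -0.00155335,
       -0.001211  ]), 'joint_torque': array([-3.75917634e-04, -3.71867537e+01, -2.82293630e+01,  6.98475516e-02,
        3.11214582e-02, -5.24108577e-05]), 'ee_pos': array([ 0.2508238 , -0.51668086,  0.22942718]), 'ee_rot': array([-3.13960617e+00, -2.86751892e-04,  4.51797865e-01]), 'force': array([ 0.66658021, -0.15651204, -0.19570942]), 'wrist_torque': array([-0.00276565,  0.01057054, -0.00133464]), 'gripper_force': 0.0, 'finger_gap': 0.09415826367859122}
```

View pics/top0.png

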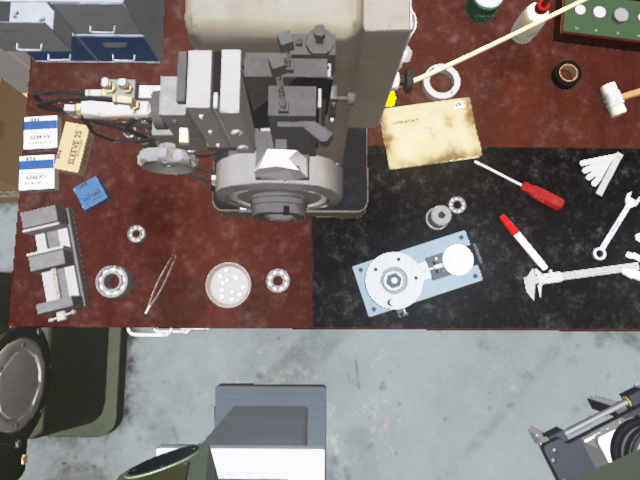

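View pics/scene0.png

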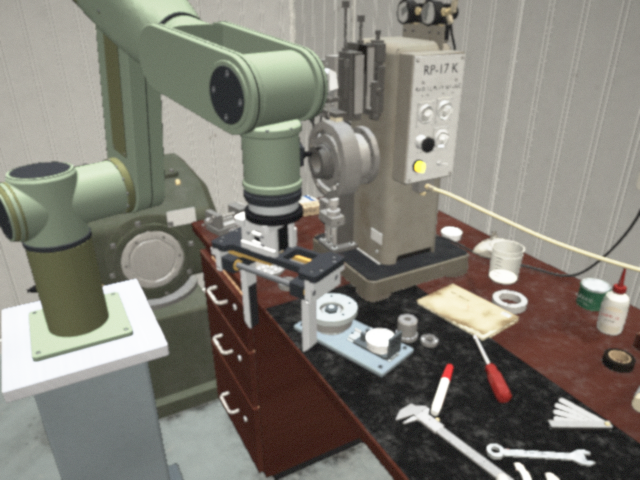

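Run:
```python
import cv2
a=cv2.imread("pics/top0.png")[220:325,340:495]; b=cv2.imread("pics/scene0.png")[285:380,285:425]
a=cv2.resize(a,(775,525),interpolation=cv2.INTER_CUBIC);cv2.imwrite("pics/topc.png",a)
```

```text
(no output)
```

View pics/topc.png

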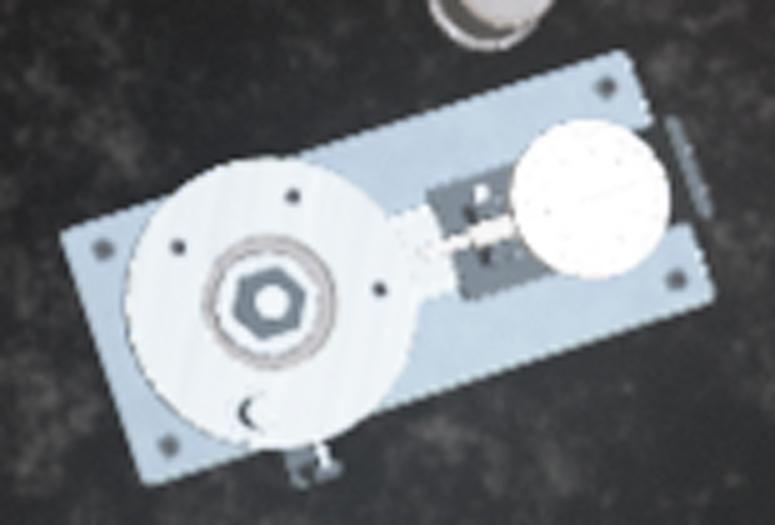

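Run:
```python
from h import *
f=grab("top"); im=f["image"][220:325,340:495]
hsv=cv2.cvtColor(im,cv2.COLOR_BGR2HSV)
m=(hsv[...,2]>120).astype(np.uint8); m[:45,85:]*=(np.arange(45)[:,None]>-1).astype(np.uint8)
n,l,st,c=cv2.connectedComponentsWithStats(m); k=1+np.argmax(st[1:,4]); 
for P in cv2.boxPoints(cv2.minAreaRect(np.argwhere(l==k)[:,::-1].astype(np.float32))): print("corner",P*5,onplane(f,P[0]+340,P[1]+220,.014))
cr=np.array([(62,232),(625,50),(715,297),(148,486)])/5+[340,220]
W=np.array([onplane(f,u,v,.014) for u,v in cr]); print(W, np.linalg.norm(np.roll(W,-1,0)-W,axis=1))
ex=(W[1]+W[2]-W[0]-W[3]); ex/=np.linalg.norm(ex); yaw=np.arctan2(ex[1],ex[0])
ey=np.array([-ex[1],ex[0],0]); c=W.mean(0)-ex*(175-62)/2000
print("yaw",yaw,"origin by corners",c)
g=lambda a,b,z:onplane(f,a/5+340,b/5+220,z)
o=g(271,302,.063);print("origin by ring",o)
for nme,p in dict(pin_foot=g(252,410,.08),index=g(325,460,.0585),tabA=g(670,118,.068),tabB=g(710,215,.068),dial=g(591,199,.048)).items():
    d=p-o; print(nme,p,"fix",d@ex,d@ey,"ang",np.arctan2(d@ey,d@ex)+np.pi/2)
```

```text
corner [ 53.000072 218.99997 ] [ 0.501036   -0.20812777  0.014     ]
corner [626.        27.999964] [ 0.57850506 -0.43470391  0.014     ]
corner [729.5     338.49994] [ 0.45636459 -0.47121558  0.014     ]
corner [156.50006 529.5    ] [ 0.38137522 -0.2477676   0.014     ]
[[ 0.49596426 -0.21163586  0.014     ]
 [ 0.56969751 -0.43403658  0.014     ]
 [ 0.47246545 -0.46614181  0.014     ]
 [ 0.39793198 -0.24460328  0.014     ]] [0.23430465 0.10239541 0.23374036 0.10342716]
yaw -1.2484641122924667 origin by corners [ 0.46611676 -0.28551418  0.014     ]
origin by ring [ 0.46613223 -0.28525022  0.063     ]
pin_foot [ 0.4259871  -0.27520006  0.08      ] fix -0.02224972558465422 -0.03489394452153188 ang -0.5676361605424329
index [ 0.408293   -0.30514618  0.0585    ] fix 0.0005490192033669338 -0.061163097464320464 ang 0.00897607350251306
tabA [ 0.53531388 -0.43377456  0.068     ] fix 0.16279054655657801 0.01856926869076276 ang 1.6843738859886686
tabB [ 0.49920281 -0.44739005  0.068     ] fix 0.16426557829787852 -0.01999515745029908 ang 1.4496676570600724
dial [ 0.50691924 -0.40919     0.048     ] fix 0.1304772665091068 -0.0005751422166684121 ang 1.566388367408357
```

Emit:
{"api": "apply_moves", "payload": {
  "targets": "0.03 0.009 0 0.02;0.07 0.02 0 0.04;0.11 0.032 0 0.07;0.15 0.044 0 0.1;0.19 0.055 0 0.129;0.23 0.067 0 0.129;0.255 0.074 0 0.129;0.27 0.079 0 0.129;0.27 0.079 0 0.129;0.27 0.079 0 0.129",
  "gripper": 0
}}

```text
time_s: 0.98
ee_pos: [0.5287, -0.4699, 0.2294]
ee_rot: [-3.14, 0.001, 0.324]
force: [0.1, 0.0, -0.4]
finger_gap: 0.031
gripper_force: 0.0
```

Run:
```python
from h import *
f=grab("wrist"); cv2.imwrite("pics/w1.png",f["image"]); s=arm.sense()
print(s["ee_pos"],s["ee_rot"],s["force"],s["finger_gap"],f["position"],f["attitude"])
O=np.array([.466,-.285,0]); y=-1.248; ex=np.array([np.cos(y),np.sin(y),0]); ey=np.array([-ex[1],ex[0],0])
for n,a,b,z in [("tab",.166,0,.068),("tabL",.166,.02,.068),("ring",0,0,.063),("pin",-.0222,-.035,.091),("corner",.175,.052,.014)]: print(n,proj(f,O+a*ex+b*ey+[0,0,z]))
```

```text
[ 0.5277136  -0.47037237  0.2296822 ] [-3.14034722e+00  1.28936819e-03  3.23012000e-01] [-0.55743681  0.56308395  0.29183786] 0.026707103030738553 [ 0.597839   -0.44743154  0.38429228] [-0.25286287  0.00125035 -1.24628417]
tab (np.float64(286.7817231489373), np.float64(228.07036466564236))
tabL (np.float64(286.3446377064455), np.float64(207.87701119614022))
ring (np.float64(120.43707722138728), np.float64(226.60753880808718))
pin (np.float64(85.13696400914725), np.float64(269.50365570398145))
corner (np.float64(298.37374897818796), np.float64(170.85064196517993))
```

View pics/w1.png

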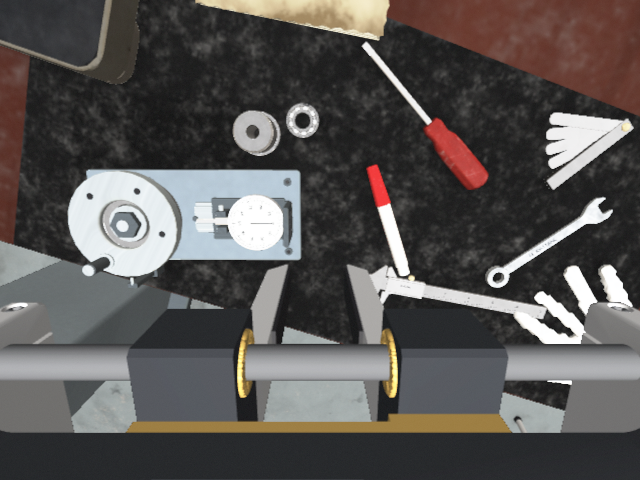

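Emit:
{"api": "apply_moves", "payload": {
  "targets": "0 0 0 0;0 0 0 0;0 0 0 0;0 0 0.03 0;0 0 0.07 0;0 0 0.11 0;0 0 0.145 0;0 0 0.165 0;0 0 0.165 0;0 0 0.165 0",
  "gripper": 0
}}

```text
time_s: 1.87
ee_pos: [0.5271, -0.4701, 0.0642]
ee_rot: [-3.139, 0.001, 0.322]
force: [-0.7, -0.6, -0.3]
finger_gap: 0.0004
gripper_force: 0.0
```

```bash
cat >> h.py <<'E'
O=np.array([.466,-.285,0]); YF=-1.248; EX=np.array([np.cos(YF),np.sin(YF),0]); EY=np.array([-EX[1],EX[0],0])
def fix(p): d=np.array(p)-O; return np.round([d@EX,d@EY,d[2]],4)
E
python3 - <<'E'
from h import *
f=grab("wrist"); cv2.imwrite("pics/w2.png",f["image"]); s=arm.sense()
print(fix(s["ee_pos"]),s["ee_rot"],s["force"],s["finger_gap"])
print(proj(f,O+.166*EX+[0,0,.068]),proj(f,O+.166*EX+.02*EY+[0,0,.068]),proj(f,O+.166*EX-.02*EY+[0,0,.068]))
E
```

```text
[0.1967 0.0002 0.0667] [ 3.14006735e+00 -6.55120799e-04  3.22037000e-01] [0.24699056 0.1649878  0.86791172] 0.0003798449586622626
(np.float64(257.4632351984917), np.float64(300.58224522647197)) (np.float64(255.56063993036216), np.float64(262.3551397228339)) (np.float64(259.253400083739), np.float64(336.55038994099857))
```

View pics/w2.png

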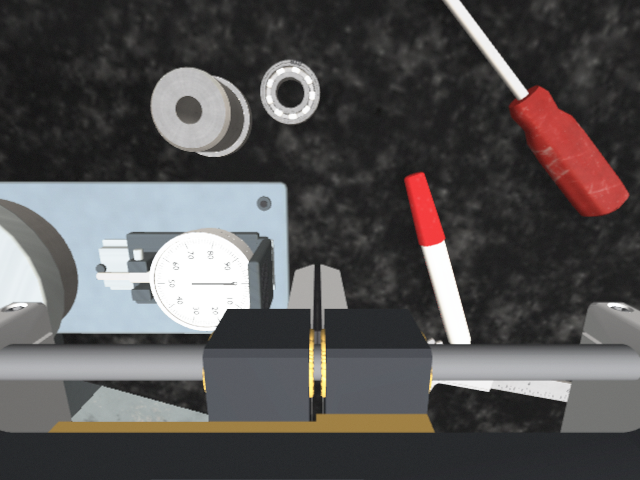

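Run:
```python
from h import *
f=grab("wrist")
for u,v in [(249,245),(249,270),(249,300),(252,250),(252,300),(262,262),(270,250),(270,280),(286,184),(310,280),(295,275),(200,280)]:
    print(u,v,fix(bydepth(f,u,v)))
Z=np.array([[np.r_[fix(bydepth(f,u,v)),u,v] for u in range(235,300,1)] for v in range(225,345,1)]).reshape(-1,5)
t=Z[(Z[:,2]>.06)&(Z[:,2]<.075)]; print(len(t),t.min(0),t.max(0),np.median(t,0))
```

```text
249 245 [0.1556 0.0169 0.0258]
249 270 [0.1641 0.0164 0.0689]
249 300 [0.1633 0.0007 0.0693]
252 250 [0.1572 0.0135 0.0254]
252 300 [0.1648 0.0006 0.069 ]
262 262 [0.1677 0.0148 0.0522]
270 250 [0.1672 0.0111 0.0174]
270 280 [ 0.1672 -0.0073  0.0228]
286 184 [0.1772 0.052  0.0041]
310 280 [0.1938 0.0102 0.0665]
295 275 [0.1858 0.0099 0.0587]
200 280 [0.1314 0.0025 0.047 ]
813 [ 1.611e-01 -7.100e-03  6.010e-02  2.450e+02  2.560e+02] [1.887e-01 2.080e-02 7.480e-02 2.990e+02 3.080e+02] [1.657e-01 9.800e-03 6.810e-02 2.530e+02 2.830e+02]
```

Emit:
{"api": "apply_moves", "payload": {
  "targets": "0 -0.005 0 0;0 -0.010 0 0;0 -0.014 0 0;0 -0.016 0 0;0 -0.018 0 0;0 -0.020 0 0;0 -0.022 0 0;0 -0.024 0 0;0 -0.026 0 0;0 -0.028 0 0;0 -0.028 0 0"
}}

```text
time_s: 2.88
ee_pos: [0.5194, -0.4436, 0.0655]
ee_rot: [-3.141, 0.0, 0.323]
force: [1.2, -2.0, 0.4]
finger_gap: 0.0005
gripper_force: 1.0
```

Emit:
{"api": "apply_moves", "payload": {
  "targets": "0 -0.001 0 0;0 -0.002 0 0;0 -0.003 0 0;0 -0.003 0 0"
}}

```text
time_s: 3.22
ee_pos: [0.5185, -0.4409, 0.0653]
ee_rot: [-3.141, 0.0, 0.323]
force: [1.6, -1.3, 1.0]
finger_gap: 0.0006
gripper_force: 1.1
```

Emit:
{"api": "apply_moves", "payload": {
  "targets": "0 -0.001 0 0;0 -0.002 0 0;0 -0.002 0 0"
}}

```text
time_s: 3.47
ee_pos: [0.5178, -0.4389, 0.0653]
ee_rot: [-3.141, 0.0, 0.323]
force: [1.8, -1.4, 1.2]
finger_gap: 0.0005
gripper_force: 1.0
```

Run:
```python
from h import *
s=arm.sense(); print(fix(s["ee_pos"]),s["force"],np.array(s["force"])@EX)
```

```text
[0.1624 0.0004 0.0653] [ 1.82319848 -1.36981026  1.19188481] 1.8774168764721093
```

Emit:
{"api": "apply_moves", "payload": {
  "targets": "0 -0.0005 0 0;0 -0.001 0 0;0 -0.001 0 0"
}}

```text
time_s: 3.72
ee_pos: [0.5176, -0.4381, 0.0653]
ee_rot: [-3.141, 0.0, 0.323]
force: [1.6, -1.1, 1.2]
finger_gap: 0.0001
gripper_force: 1.1
```

Emit:
{"api": "apply_moves", "payload": {
  "targets": "0 -0.0005 0 0;0 -0.001 0 0;0 -0.001 0 0"
}}

```text
time_s: 3.97
ee_pos: [0.5173, -0.4371, 0.0653]
ee_rot: [-3.141, 0.0, 0.323]
force: [1.3, -2.4, 1.4]
finger_gap: 0.0002
gripper_force: 1.1
```

Emit:
{"api": "apply_moves", "payload": {
  "targets": "0 -0.0005 0 0;0 -0.001 0 0;0 -0.001 0 0"
}}

```text
time_s: 4.22
ee_pos: [0.5169, -0.4361, 0.0653]
ee_rot: [-3.141, 0.0, 0.323]
force: [0.9, -2.3, 0.5]
finger_gap: 0.0006
gripper_force: 1.1
```

Emit:
{"api": "apply_moves", "payload": {
  "targets": "0 -0.0005 0 0;0 -0.001 0 0;0 -0.001 0 0"
}}

```text
time_s: 4.47
ee_pos: [0.5168, -0.4358, 0.0654]
ee_rot: [3.141, -0.0, 0.323]
force: [2.8, -3.6, -1.3]
finger_gap: 0.0
gripper_force: 2.2
```

Emit:
{"api": "apply_moves", "payload": {
  "targets": "0 -0.0005 0 0;0 -0.001 0 0;0 -0.001 0 0"
}}

```text
time_s: 4.72
ee_pos: [0.5168, -0.4358, 0.0654]
ee_rot: [3.138, -0.001, 0.323]
force: [3.2, -6.5, -2.4]
finger_gap: 0.0003
gripper_force: 3.3
```

Emit:
{"api": "apply_moves", "payload": {
  "targets": "0 -0.0005 0 0;0 -0.001 0 0;0 -0.001 0 0"
}}

```text
time_s: 4.97
ee_pos: [0.5168, -0.4358, 0.0655]
ee_rot: [3.136, -0.001, 0.322]
force: [4.4, -8.4, -5.0]
finger_gap: 0.0008
gripper_force: 4.4
```

Run:
```python
from h import *
s=arm.sense(); print(fix(s["ee_pos"]),s["force"],np.array(s["force"])@EX)
f=grab("wrist")
print(fix(bydepth(f,300,280)))
im=f["image"]; cv2.imwrite("pics/w3.png",cv2.resize(im[180:400,0:330],(660,440)))
```

```text
[0.1591 0.0004 0.0655] [ 4.39293067 -8.35085243 -4.9933399 ] 9.31307240019846
[0.1511 0.0099 0.0641]
```

View pics/w3.png

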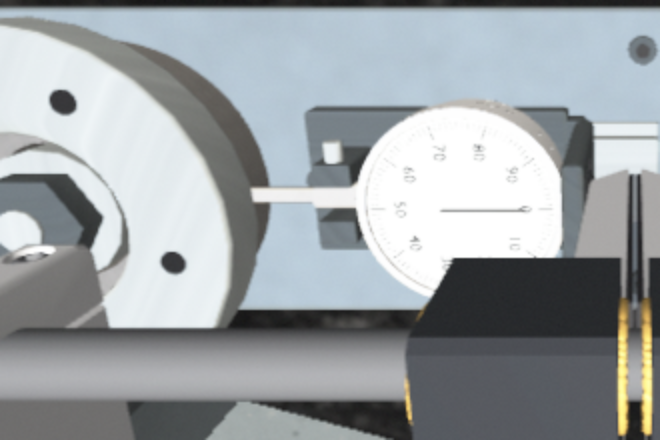

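Emit:
{"api": "apply_moves", "payload": {
  "targets": "0 0.008 0 0;0 0.018 0 0;0 0.024 0 0;0 0.024 -0.03 0;0 0.024 -0.07 0;0 0.024 -0.11 0;0 0.024 -0.135 0;0 0 -0.135 0.1;-0.01 -0.035 -0.135 0.2;-0.015 -0.07 -0.135 0.3;-0.02 -0.105 -0.135 0.4;-0.03 -0.14 -0.135 0.5;-0.035 -0.17 -0.135 0.568;-0.035 -0.179 -0.135 0.568;-0.035 -0.179 -0.135 0.568;-0.035 -0.179 -0.135 0.568"
}}

```text
time_s: 6.35
ee_pos: [0.4265, -0.2753, 0.2008]
ee_rot: [3.141, -0.001, -0.244]
force: [0.5, -1.3, -0.6]
finger_gap: 0.0005
gripper_force: 0.0
```

Emit:
{"api": "apply_moves", "payload": {
  "targets": "0 0 0 0;0 0 0 0;0 0 0 0;0 0 0 0;0 0 0 0",
  "gripper": 0.036
}}

```text
time_s: 6.77
ee_pos: [0.4262, -0.2754, 0.2003]
ee_rot: [-3.141, 0.0, -0.246]
force: [-0.2, -0.5, 0.2]
finger_gap: 0.0304
gripper_force: 0.0
```

```bash
cat >> h.py <<'E'
def thpin(p): d=np.array(p)-O; return np.arctan2(d@EY,d@EX)+np.pi/2, np.hypot(d@EX,d@EY)
E
python3 - <<'E'
from h import *
s=arm.sense(); print(s["ee_pos"],fix(s["ee_pos"]),s["ee_rot"],s["force"],s["finger_gap"],s["joint_positions"])
f=grab("wrist"); cv2.imwrite("pics/w4.png",f["image"])
Z=[]
for v in range(120,480,2):
  for u in range(150,500,2):
    if f["range_z"][v,u]>0:
      p=bydepth(f,u,v)
      if .075<p[2]<.096 and np.linalg.norm((p-O)[:2])<.08: Z.append(np.r_[p,u,v])
Z=np.array(Z); print(len(Z)); 
if len(Z):
  t=Z[Z[:,2]>.087]; print(len(t),t.mean(0),thpin(t[:,:3].mean(0)),Z[:,3:].min(0),Z[:,3:].max(0))
for r in(.042,): print(proj(f,[.4253,-.2748,.091]))
print("O ring",proj(f,O+[0,0,.063]))
E
```

```text
[ 0.42623881 -0.27542384  0.20025117] [-0.0217 -0.0347  0.2003] [-3.14144879e+00  3.36048977e-04 -2.45592155e-01] [-0.22668917 -0.51507566  0.24839907] 0.030400473208389674 [-7.44343975e-01  9.08990052e-02  1.73850371e+00 -3.55817923e-05
  1.31255386e+00  1.07205362e+00]
49
39 [ 4.27274925e-01 -2.77419672e-01  9.10986105e-02  3.18717949e+02
  2.40205128e+02] (np.float64(-0.5160994084895925), np.float64(0.03946001505930147)) [312. 230.] [326. 246.]
(np.float64(316.2241243431035), np.float64(243.15053002551232))
O ring (np.float64(316.27076104119345), np.float64(188.5459199792357))
```

View pics/w4.png

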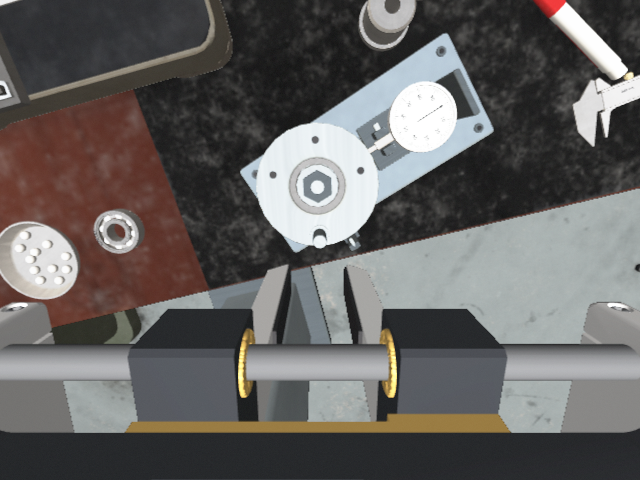

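```bash
cat >> h.py <<'E'
def cloud(f):
    v,u=np.mgrid[0:480,0:640]; d=np.stack([(u-f["cx"])/f["fx"],-(v-f["cy"])/f["fy"],-np.ones(u.shape)],-1)
    return np.array(f["position"])+(d@R_of(f).T)*f["range_z"][...,None], f["range_z"]>0
def ringfit(f,c=O):
    P,ok=cloud(f); r=np.hypot(P[...,0]-c[0],P[...,1]-c[1])
    m=ok&(abs(P[...,2]-.063)<.006)&(r<.07); 
    a=P[m]; (x,y),rr=cv2.minEnclosingCircle(a[:,:2].astype(np.float32))
    k=ok&(P[...,2]>.086)&(P[...,2]<.097)&(r<.055); b=P[k]
    return (x,y,rr,np.median(a[:,2])), b.mean(0) if len(b) else None, len(b)
E
python3 - <<'E'
from h import *
f=grab("wrist")
c,p,n=ringfit(f); print(c,p,n)
d=p[:2]-np.array(c[:2]); print(np.hypot(*d), np.arctan2(d[1],d[0])-YF+np.pi/2-2*np.pi)
P,ok=cloud(f); dd=P[...,:2]-np.array(c[:2]); r=np.hypot(dd[...,0],dd[...,1])
m=ok&(r>.0565)&(r<.08)&(P[...,2]>.05)&(P[...,2]<.07); q=P[m]; v,u=np.nonzero(m)
t=[(round(float(rr),4),round(float(a),3),int(x),int(y)) for rr,a,x,y in zip(r[m],(np.arctan2(dd[m][:,1],dd[m][:,0])-YF+np.pi/2+np.pi)%(2*np.pi)-np.pi,u,v)]
print(len(t),sorted(t)[:12])
# plate orientation check from corners seen
hs=[(247,170),(447,34),(494,128)]
W=[onplane(f,a,b,.014) for a,b in hs]; print([fix(w) for w in W])
E
```

```text
(0.46040213108062744, -0.2870967388153076, 0.060765787959098816, np.float64(0.06341657995782826)) [ 0.42692355 -0.27746627  0.0911081 ] 163
0.03483620962153155 -0.6028943979264545
516 [(0.0565, -3.134, 284, 138), (0.0565, -2.649, 263, 162), (0.0565, -2.533, 260, 169), (0.0565, 2.115, 350, 134), (0.0565, 2.684, 313, 127), (0.0565, 3.095, 287, 136), (0.0566, -3.081, 281, 140), (0.0566, -2.484, 259, 172), (0.0566, -2.357, 257, 180), (0.0566, 0.075, 357, 243), (0.0566, 2.371, 334, 128), (0.0566, 2.461, 328, 127)]
[array([-0.0521,  0.049 ,  0.014 ]), array([0.1743, 0.0501, 0.014 ]), array([ 0.1757, -0.0485,  0.014 ])]
```

Emit:
{"api": "apply_moves", "payload": {
  "targets": "-0.001 0 0.02 0;-0.001 0 0.045 0;-0.001 0 0.07 0;-0.001 0 0.09 0;-0.001 0 0.1 0;-0.001 0 0.103 0;-0.001 0 0.103 0;-0.001 0 0.103 0",
  "gripper": 0.036
}}

```text
time_s: 7.53
ee_pos: [0.4259, -0.2753, 0.0985]
ee_rot: [3.141, -0.002, -0.245]
force: [-0.1, 0.7, 0.2]
finger_gap: 0.0361
gripper_force: 0.0
```

Emit:
{"api": "apply_moves", "payload": {
  "targets": "0.0001 0.0034 0 -0.08;0.0005 0.0067 0 -0.16;0.0012 0.01 0 -0.24;0.0021 0.0132 0 -0.32;0.0033 0.0164 0 -0.40;0.0048 0.0194 0 -0.48;0.0064 0.0223 0 -0.56;0.0083 0.0251 0 -0.64;0.0104 0.0277 0 -0.72;0.0127 0.0301 0 -0.80"
}}

```text
time_s: 8.37
ee_pos: [0.4308, -0.3073, 0.0993]
ee_rot: [3.14, -0.001, 0.559]
force: [-1.5, 1.8, 0.5]
finger_gap: 0.0364
gripper_force: 1.0
```

```bash
cat >> h.py <<'E'
def rep():
    s=arm.sense(); p=s["ee_pos"]; t,r=thpin(p); g=s["ee_rot"][2]
    print("fix",fix(p),"theta",round(t,3),"r",round(r,4),"yaw-.323",round(g-.323,3),"F",np.round(s["force"],1),"gap",s["finger_gap"],"q",np.round(s["joint_positions"],2),"t",s["time_s"])
E
python3 - <<'E'
from h import *
rep()
f=grab("wrist"); cv2.imwrite("pics/w5.png",f["image"])
E
```

```text
fix [ 0.01   -0.0404  0.0993] theta 0.243 r 0.0417 yaw-.323 0.236 F [-1.5  1.8  0.5] gap 0.036384841472629256 q [-0.78  0.26  1.77  0.    1.11  0.23] t 8.3667
```

View pics/w5.png

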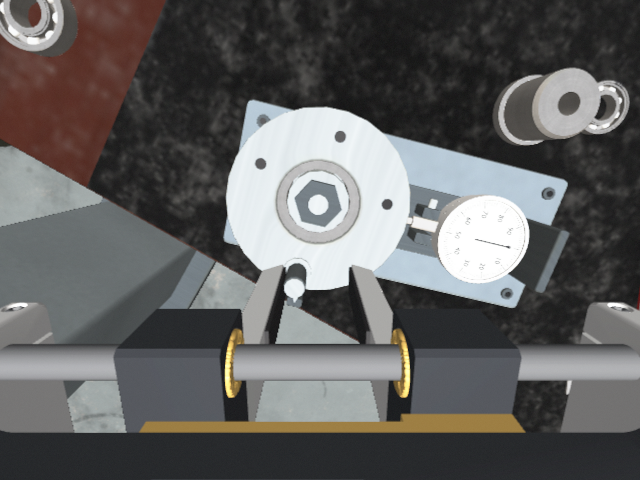

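Emit:
{"api": "apply_moves", "payload": {
  "targets": "0.0001 0.0034 0 -0.08;0.0005 0.0067 0 -0.16;0.0012 0.01 0 -0.24;0.0021 0.0132 0 -0.32;0.0033 0.0164 0 -0.40;0.0048 0.0194 0 -0.48;0.0064 0.0223 0 -0.56;0.0083 0.0251 0 -0.64;0.0104 0.0277 0 -0.72;0.0127 0.0301 0 -0.80;0.0152 0.0324 0 -0.88;0.0179 0.0344 0 -0.96;0.0207 0.0362 0 -1.04;0.0237 0.0378 0 -1.12;0.0268 0.0392 0 -1.2;0.03 0.0402 0 -1.28;0.0332 0.0411 0 -1.36;0.0365 0.0416 0 -1.44;0.0399 0.042 0 -1.52;0.0432 0.042 0 -1.6"
}}

```text
time_s: 10.08
ee_pos: [0.4895, -0.321, 0.0991]
ee_rot: [-3.141, 0.003, 2.157]
force: [-1.5, -0.7, 0.7]
finger_gap: 0.0359
gripper_force: 1.0
```

```bash
python3 -c "
from h import *
rep()"
```

```text
fix [0.0416 0.0108 0.0991] theta 1.825 r 0.043 yaw-.323 1.834 F [-1.5 -0.7  0.7] gap 0.03587312009526744 q [-0.73  0.36  1.63 -0.    1.14 -1.31] t 10.0833
```

Emit:
{"api": "apply_moves", "payload": {
  "targets": "0.0001 0.0034 0 -0.08;0.0005 0.0067 0 -0.16;0.0012 0.01 0 -0.24;0.0021 0.0132 0 -0.32;0.0033 0.0164 0 -0.40;0.0048 0.0194 0 -0.48;0.0064 0.0223 0 -0.56;0.0083 0.0251 0 -0.64;0.0104 0.0277 0 -0.72;0.0127 0.0301 0 -0.80;0.0152 0.0324 0 -0.88;0.0179 0.0344 0 -0.96;0.0207 0.0362 0 -1.04;0.0237 0.0378 0 -1.12;0.0237 0.0378 0 -1.12"
}}

```text
time_s: 11.33
ee_pos: [0.5084, -0.2798, 0.0991]
ee_rot: [-3.139, 0.002, -3.008]
force: [-0.1, -0.2, 0.3]
finger_gap: 0.036
gripper_force: 0.3
```

```bash
python3 -c "
from h import *
rep()"
```

```text
fix [0.0085 0.0419 0.0991] theta 2.941 r 0.0428 yaw-.323 -3.331 F [-0.1 -0.2  0.3] gap 0.03603019874220667 q [-0.65  0.35  1.65 -0.    1.14 -2.36] t 11.3333
```

Emit:
{"api": "apply_moves", "payload": {
  "targets": "0.0005 -0.004 0 0;0.0008 -0.008 0 0;0.001 -0.01 -0.02 0;0.0017 -0.012 -0.045 0;0.0017 -0.012 -0.06 0.1;0.0017 -0.012 -0.06 0.22;0.0017 -0.012 -0.06 0.34;0.0017 -0.012 -0.06 0.46;0.0017 -0.012 -0.06 0.58;0.0017 -0.012 -0.06 0.7;0.0017 -0.012 -0.06 0.82;0.0017 -0.012 -0.06 0.94;0.0017 -0.012 -0.06 1.06;0.0017 -0.012 -0.06 1.18;0.0017 -0.012 -0.06 1.3;0.0017 -0.012 -0.06 1.42;0.0017 -0.012 -0.06 1.54;0.0017 -0.012 -0.06 1.66;0.0017 -0.012 -0.06 1.78;0.0017 -0.012 -0.06 1.78"
}}

```text
time_s: 13.0
ee_pos: [0.5075, -0.292, 0.1577]
ee_rot: [3.141, 0.0, 1.491]
force: [0.1, -0.1, -0.8]
finger_gap: 0.0361
gripper_force: 0.0
```

Emit:
{"api": "apply_moves", "payload": {
  "targets": "0 0 0 0.12;0 0 0 0.24;0 0 0 0.36;0 0 0 0.48;0 0 0 0.6;0 0 0 0.72;0 0 0 0.84;0 0 0 0.96;0 0 0 1.08;0 0 0 1.2;0 0 0 1.32;0 0 0 1.44;0 0 0 1.56;0 0 0 1.64;0 0 0 1.64;0 0 0 1.64"
}}

```text
time_s: 14.33
ee_pos: [0.5074, -0.2917, 0.1576]
ee_rot: [3.142, -0.0, -0.142]
force: [1.1, -0.3, -0.1]
finger_gap: 0.0362
gripper_force: 0.0
```

Run:
```python
from h import *
rep()
f=grab("wrist"); P,ok=cloud(f); r=np.hypot(*(P[...,:2]-O[:2]).transpose(2,0,1))
m=ok&(P[...,2]>.086)&(P[...,2]<.097)&(r<.055); p=P[m].mean(0); print(m.sum(),p,thpin(p),[x.mean() for x in np.nonzero(m)])
cv2.imwrite("pics/w6.png",f["image"])
```

```text
fix [0.0195 0.0371 0.1576] theta 2.659 r 0.0419 yaw-.323 -0.465 F [ 1.1 -0.3 -0.1] gap 0.036161000629575314 q [-0.67  0.3   1.59  0.    1.26  1.04] t 14.3333
229 [ 0.50972246 -0.29222664  0.09099576] (np.float64(2.6549928901967474), np.float64(0.04431565632003194)) [np.float64(254.82532751091702), np.float64(316.77292576419217)]
```

Emit:
{"api": "apply_moves", "payload": {
  "targets": "0 0 0.02 0;0 0 0.04 0;0 0 0.055 0;0 0 0.06 0;0 0 0.06 0;0 0 0.06 0"
}}

```text
time_s: 14.88
ee_pos: [0.5076, -0.2916, 0.0978]
ee_rot: [3.141, -0.0, -0.144]
force: [0.1, -0.7, 0.3]
finger_gap: 0.0357
gripper_force: 0.0
```

Emit:
{"api": "apply_moves", "payload": {
  "targets": "-0.0001 -0.0034 0 -0.08;-0.0005 -0.0067 0 -0.16;-0.0012 -0.01 0 -0.24;-0.0021 -0.0132 0 -0.32;-0.0033 -0.0164 0 -0.40;-0.0048 -0.0194 0 -0.48;-0.0064 -0.0223 0 -0.56;-0.0083 -0.0251 0 -0.64;-0.0104 -0.0277 0 -0.72;-0.0127 -0.0301 0 -0.80;-0.0152 -0.0324 0 -0.88;-0.0179 -0.0344 0 -0.96;-0.0207 -0.0362 0 -1.04;-0.0237 -0.0378 0 -1.12;-0.0268 -0.0392 0 -1.2;-0.03 -0.0402 0 -1.28;-0.0332 -0.0411 0 -1.36;-0.0365 -0.0416 0 -1.44;-0.0399 -0.042 0 -1.52;-0.0432 -0.042 0 -1.6"
}}

```text
time_s: 16.55
ee_pos: [0.4726, -0.2446, 0.0995]
ee_rot: [3.136, 0.002, 1.459]
force: [1.8, -0.3, -0.9]
finger_gap: 0.0363
gripper_force: 1.0
```

```bash
python3 -c "
from h import *
rep()"
```

```text
fix [-0.0362  0.0191  0.0995] theta 4.228 r 0.041 yaw-.323 1.136 F [ 1.8 -0.3 -0.9] gap 0.036295352535723545 q [-0.64  0.26  1.77  0.    1.11 -0.53] t 16.55
```

Emit:
{"api": "apply_moves", "payload": {
  "targets": "-0.0001 -0.0034 0 -0.08;-0.0005 -0.0067 0 -0.16;-0.0012 -0.01 0 -0.24;-0.0021 -0.0132 0 -0.32;-0.0033 -0.0164 0 -0.40;-0.0048 -0.0194 0 -0.48;-0.0064 -0.0223 0 -0.56;-0.0083 -0.0251 0 -0.64;-0.0104 -0.0277 0 -0.72;-0.0127 -0.0301 0 -0.80;-0.0152 -0.0324 0 -0.88;-0.0179 -0.0344 0 -0.96;-0.0207 -0.0362 0 -1.04;-0.0237 -0.0378 0 -1.12;-0.0268 -0.0392 0 -1.2;-0.03 -0.0402 0 -1.28;-0.0332 -0.0411 0 -1.36;-0.0365 -0.0416 0 -1.44;-0.0399 -0.042 0 -1.52;-0.0432 -0.042 0 -1.6"
}}

```text
time_s: 18.22
ee_pos: [0.4251, -0.282, 0.0993]
ee_rot: [-3.141, 0.003, 3.059]
force: [1.6, 1.5, 1.2]
finger_gap: 0.0365
gripper_force: 1.0
```

Run:
```python
from h import *
rep()
f=grab("wrist"); cv2.imwrite("pics/w7.png",f["image"])
P,ok=cloud(f); r=np.hypot(*(P[...,:2]-O[:2]).transpose(2,0,1))
m=ok&(P[...,2]>.086)&(P[...,2]<.097)&(r<.052); print(m.sum(),[thpin(P[m].mean(0)), P[m].mean(0)] if m.any() else 0, [np.mean(x) for x in np.nonzero(m)])
g=grab("top"); cv2.imwrite("pics/top7.png",g["image"])
```

```text
fix [-0.0158 -0.0379  0.0993] theta -0.395 r 0.041 yaw-.323 2.736 F [1.6 1.5 1.2] gap 0.0365310407056558 q [-0.76  0.22  1.82  0.    1.1  -2.25] t 18.2167
558 [(np.float64(-0.5995869489479806), np.float64(0.04118310658512818)), array([ 0.42638443, -0.2737459 ,  0.09119349])] [np.float64(291.1218637992832), np.float64(333.39964157706095)]
```

View pics/w7.png

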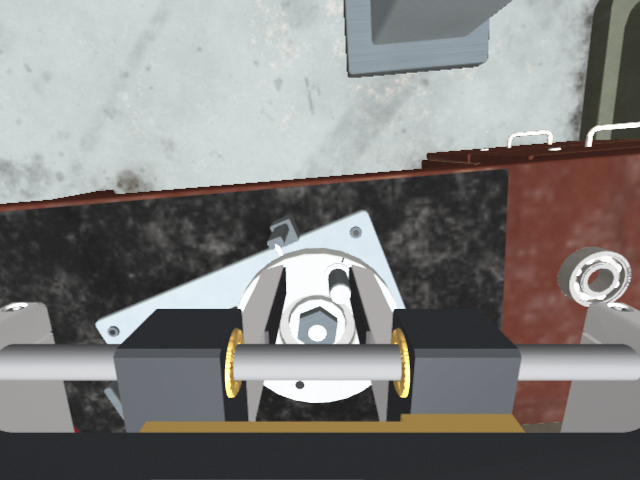

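Emit:
{"api": "apply_moves", "payload": {
  "targets": "-0.0001 -0.0034 0 -0.06;-0.0005 -0.0067 0 -0.12;-0.0012 -0.01 0 -0.18;-0.0021 -0.0132 0 -0.24;-0.0033 -0.0164 0 -0.3;-0.0033 -0.0164 0 -0.3;-0.0033 -0.0164 0 -0.3"
}}

```text
time_s: 18.9
ee_pos: [0.4264, -0.2988, 0.0983]
ee_rot: [-3.14, 0.001, -2.931]
force: [0.6, -0.4, -0.1]
finger_gap: 0.0359
gripper_force: 0.0
```

```bash
cat >> h.py <<'E'
def meas(name):
    f=grab("wrist"); cv2.imwrite(name,f["image"]); P,ok=cloud(f); z=P[...,2]
    C=np.array([.4675,-.285]); r=np.hypot(P[...,0]-C[0],P[...,1]-C[1])
    # ring rim: outer boundary of top face, circle fit by least squares (world xy)
    top=(ok&(abs(z-.063)<.004)&(r<.056)&(r>.03)).astype(np.uint8)
    ring=P[(top>0)&(r>.05)][:,:2]
    # hole edge radius 25: points just outside the hole
    h=ok&(abs(z-.063)<.003)&(r<.04); a=P[h][:,:2]; 
    hull=lambda a: a
    k=ok&(z>.088)&(z<.096)&(r<.055); vv,uu=np.nonzero(k)
    m=cv2.minEnclosingCircle(np.c_[uu,vv].astype(np.float32)) if k.any() else None
    pin=onplane(f,m[0][0],m[0][1],.091) if m else None
    pt=ok&(z>.0545)&(z<.0625)&(r>.0555)&(r<.075); d=np.stack([P[...,0]-O[0],P[...,1]-O[1]],-1); th=(np.arctan2(d[...,1],d[...,0])-YF+np.pi/2+np.pi)%(2*np.pi)-np.pi
    pt&=abs(th)<.25; v2,u2=np.nonzero(pt)
    return f,P,pin,(m,k.sum()),np.c_[u2,v2,np.round(r[pt]*1e3,1),np.round(th[pt],3),np.round(z[pt]*1e3,1)]
E
python3 - <<'E'
from h import *
rep()
f,P,pin,m,pt=meas("pics/w8.png"); print(pin,thpin(pin),m); print(len(pt),pt[:: max(1,len(pt)//25)])
# nut hole / ring hole circles
g=cv2.cvtColor(f["image"],cv2.COLOR_BGR2GRAY); u,v=proj(f,O+[0,0,.063]); print("O px",u,v)
E
```

```text
fix [ 0.0005 -0.042   0.0983] theta 0.012 r 0.042 yaw-.323 -3.254 F [ 0.6 -0.4 -0.1] gap 0.03591099587609207 q [-0.78  0.24  1.8  -0.    1.1  -2.56] t 18.9
[ 0.42639174 -0.29607178  0.091     ] (np.float64(-0.05022142973091559), np.float64(0.04112661292337234)) (((323.0, 292.0), 44.0114631652832), np.int64(546))
232 [[ 3.16e+02  2.29e+02  6.84e+01 -1.70e-02  5.46e+01]
 [ 3.13e+02  2.30e+02  6.82e+01  1.20e-02  5.54e+01]
 [ 3.07e+02  2.31e+02  6.87e+01  6.40e-02  5.82e+01]
 [ 3.16e+02  2.31e+02  6.85e+01 -1.70e-02  6.03e+01]
 [ 3.09e+02  2.32e+02  6.79e+01  4.80e-02  5.82e+01]
 [ 3.18e+02  2.32e+02  6.81e+01 -3.40e-02  6.15e+01]
 [ 3.10e+02  2.33e+02  6.78e+01  3.90e-02  6.04e+01]
 [ 3.19e+02  2.33e+02  6.71e+01 -4.20e-02  6.00e+01]
 [ 3.11e+02  2.34e+02  6.71e+01  3.10e-02  6.06e+01]
 [ 3.20e+02  2.34e+02  6.65e+01 -5.10e-02  6.03e+01]
 [ 3.12e+02  2.35e+02  6.64e+01  2.30e-02  6.06e+01]
 [ 3.04e+02  2.36e+02  6.59e+01  1.02e-01  5.78e+01]
 [ 3.13e+02  2.36e+02  6.57e+01  1.50e-02  6.06e+01]
 [ 3.06e+02  2.37e+02  6.58e+01  8.10e-02  6.06e+01]
 [ 3.15e+02  2.37e+02  6.49e+01 -2.00e-03  6.05e+01]
 [ 3.08e+02  2.38e+02  6.50e+01  6.40e-02  6.10e+01]
 [ 3.17e+02  2.38e+02  6.44e+01 -2.00e-02  6.10e+01]
 [ 3.10e+02  2.39e+02  6.39e+01  4.90e-02  5.95e+01]
 [ 3.19e+02  2.39e+02  6.35e+01 -3.90e-02  6.06e+01]
 [ 3.12e+02  2.40e+02  6.32e+01  3.00e-02  6.02e+01]
 [ 3.07e+02  2.41e+02  6.30e+01  8.10e-02  6.00e+01]
 [ 3.12e+02  2.42e+02  6.23e+01  3.20e-02  6.15e+01]
 [ 3.12e+02  2.44e+02  6.11e+01  3.50e-02  6.14e+01]
 [ 3.11e+02  2.46e+02  5.94e+01  5.10e-02  5.96e+01]
 [ 3.14e+02  2.47e+02  5.89e+01  2.00e-02  6.07e+01]
 [ 3.13e+02  2.49e+02  5.76e+01  3.40e-02  6.05e+01]]
O px 325.98697037669876 333.2732078830025
```

Emit:
{"api": "apply_moves", "payload": {
  "targets": "0 0.004 0 0;0 0.01 0 0;0 0.012 -0.02 0;0 0.012 -0.05 0;0 0.012 -0.08 0;0 0.012 -0.1 0;0 0.012 -0.1 0;0 0.012 -0.1 0"
}}

```text
time_s: 19.62
ee_pos: [0.4238, -0.2866, 0.1985]
ee_rot: [-3.139, 0.002, -2.929]
force: [0.2, 0.2, -0.4]
finger_gap: 0.0361
gripper_force: 0.0
```

```bash
cat >> h.py <<'E'
def lsq(a):
    A=np.c_[2*a,np.ones(len(a))]; s=np.linalg.lstsq(A,(a**2).sum(1),rcond=None)[0]; return s[:2],np.sqrt(s[2]+s[:2]@s[:2])
def meas2(name):
    f=grab("wrist"); im=f["image"]; cv2.imwrite(name,im); P,ok=cloud(f); z=P[...,2]; r=np.hypot(P[...,0]-.468,P[...,1]+.285)
    k=(ok&(z>.087)&(z<.096)&(r<.055)).astype(np.uint8); n,l,st,ce=cv2.connectedComponentsWithStats(k)
    print("pin comps",[(st[i].tolist(),ce[i].round(1).tolist()) for i in range(1,n) if st[i,4]>20])
    pix=[ce[i] for i in range(1,n) if 20<st[i,4]]; pix=pix[0]
    pin=onplane(f,*pix,.091)[:2]
    # ring circles: radial rays in world plane z=.063, sharpest brightness edge near r=54 mm and r=25 mm
    g=cv2.GaussianBlur(cv2.cvtColor(im,cv2.COLOR_BGR2GRAY),(3,3),0).astype(np.float32)
    C=np.array([.468,-.285])
    for _ in range(3):
        E=[]
        for a in np.arange(0,2*np.pi,.05):
            rr=np.arange(.048,.060,.00025); uv=np.array([proj(f,[C[0]+q*np.cos(a),C[1]+q*np.sin(a),.063]) for q in rr],np.float32)
            if uv.min()<2 or uv[:,0].max()>637 or uv[:,1].max()>477: continue
            b=cv2.remap(g,uv[:,:1],uv[:,1:],1)[:,0]; d=b[4:]-b[:-4]; i=np.argmin(d)
            if d[i]<-15: E.append(C+rr[i+2]*np.array([np.cos(a),np.sin(a)]))
        E=np.array(E); c,R=lsq(E)
        for _ in range(4):
            e=abs(np.linalg.norm(E-c,axis=1)-R); s=e<=max(np.median(e)*2,.0004); c,R=lsq(E[s])
        C=c
    print("ring",C,R,s.sum(),len(E))
    pt=ok&(z>.056)&(z<.0625)&(r>.0555)&(r<.064); d=np.stack([P[...,0]-C[0],P[...,1]-C[1]],-1); th=(np.arctan2(d[...,1],d[...,0])-YF+np.pi/2+np.pi)%(2*np.pi)-np.pi
    pt&=abs(th)<.2; R2=np.hypot(d[...,0],d[...,1])
    print("pointer",[(round(a,4),round(float(np.median(th[pt&(abs(R2-a)<.0006)])),3),int((pt&(abs(R2-a)<.0006)).sum())) for a in np.arange(.0565,.064,.001) if (pt&(abs(R2-a)<.0006)).any()])
    d=pin-C; print("pin",pin,np.hypot(*d),"theta",(np.arctan2(d[1],d[0])-YF+np.pi/2+np.pi)%(2*np.pi)-np.pi)
    print("px C",proj(f,[*C,.063]),"idx0",proj(f,[*(C-.0575*EY[:2]),.0585]))
    return f
E
python3 - <<'E'
from h import *
rep(); meas2("pics/w9.png")
E
```

```text
fix [-0.0119 -0.0405  0.1985] theta -0.286 r 0.0422 yaw-.323 -3.252 F [ 0.2  0.2 -0.4] gap 0.03608130266771185 q [-0.76  0.1   1.73  0.    1.31 -2.55] t 19.6167
pin comps [([309, 235, 15, 14, 156], [316.0, 241.7])]
ring [ 0.46718678 -0.28600446] 0.05352288612576661 76 96
pointer [(np.float64(0.0565), 0.009, 3), (np.float64(0.0575), 0.005, 3), (np.float64(0.0585), 0.002, 3), (np.float64(0.0595), 0.002, 3), (np.float64(0.0605), 0.007, 4), (np.float64(0.0615), -0.009, 6), (np.float64(0.0625), -0.004, 11)]
pin [ 0.42489459 -0.28800982] 0.042339710851630054 theta -0.2754150156120483
px C (np.float64(308.69439720499673), np.float64(276.78148245584447)) idx0 (np.float64(301.48428869952), np.float64(215.75007294812443))
```

Emit:
{"api": "apply_moves", "payload": {
  "targets": "0 0 0.03 0;0 0 0.065 0;0 0 0.09 0;0 0 0.1 0;0 0 0.1 0;0 -0.005 0.1 0;0 -0.01 0.1 0;0 -0.012 0.1 0;0 -0.014 0.1 0;0 -0.016 0.1 0;0 -0.018 0.1 0;0 -0.02 0.1 0;0 -0.0215 0.1 0;0 -0.0225 0.1 0;0 -0.0232 0.1 0;0 -0.0232 0.1 0;0 -0.0232 0.1 0"
}}

```text
time_s: 21.08
ee_pos: [0.4282, -0.3094, 0.0974]
ee_rot: [-3.141, 0.0, -2.928]
force: [0.1, 0.0, 0.1]
finger_gap: 0.0361
gripper_force: 0.2
```

Emit:
{"api": "apply_moves", "payload": {
  "targets": "0 0.004 0 0;0 0.01 0 0;0 0.012 -0.02 0;0 0.012 -0.05 0;0 0.012 -0.08 0;0 0.012 -0.1 0;0 0.012 -0.1 0;0 0.012 -0.1 0"
}}

```text
time_s: 21.75
ee_pos: [0.4262, -0.2977, 0.1986]
ee_rot: [-3.139, 0.002, -2.928]
force: [-0.2, -0.3, -0.8]
finger_gap: 0.0365
gripper_force: 0.0
```

Run:
```python
from h import *
rep(); f=meas2("pics/w10.png")
cv2.imwrite("pics/w10c.png",cv2.resize(f["image"][180:340,220:420],(800,640))[:600])
```

```text
fix [-0.0006 -0.0417  0.1986] theta -0.014 r 0.0417 yaw-.323 -3.251 F [-0.2 -0.3 -0.8] gap 0.03646275967922749 q [-0.78  0.12  1.71 -0.    1.31 -2.56] t 21.75
pin comps [([310, 234, 15, 15, 162], [317.2, 241.0])]
ring [ 0.46713065 -0.28585249] 0.05351274032413816 76 99
pointer [(np.float64(0.0565), 0.006, 2), (np.float64(0.0575), 0.005, 5), (np.float64(0.0585), 0.01, 4), (np.float64(0.0595), 0.001, 5), (np.float64(0.0605), -0.002, 5), (np.float64(0.0615), -0.011, 6), (np.float64(0.0625), 0.01, 9)]
pin [ 0.42648884 -0.29826677] 0.042495541953836355 theta -0.026341580199171766
px C (np.float64(321.05821610521815), np.float64(276.77452231545607)) idx0 (np.float64(314.2861483272493), np.float64(215.73737816440692))
```

View pics/w10c.png

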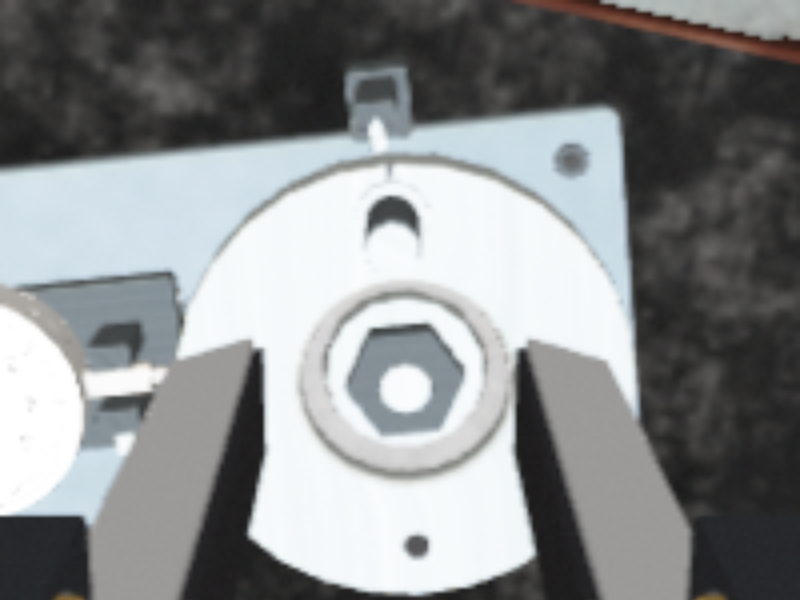

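Emit:
{"api": "apply_moves", "payload": {
  "targets": "0 0 0.03 0;0 0 0.065 0;0 0 0.09 0;0 0 0.1 0;0 0 0.1 0;0 -0.005 0.1 0;0 -0.009 0.1 0;0 -0.011 0.1 0;0 -0.012 0.1 0;0 -0.0127 0.1 0;0 -0.0132 0.1 0;0 -0.0133 0.1 0;0 -0.0133 0.1 0"
}}

```text
time_s: 22.88
ee_pos: [0.4286, -0.3107, 0.0978]
ee_rot: [-3.141, 0.0, -2.928]
force: [-0.7, 0.3, 0.8]
finger_gap: 0.0364
gripper_force: 0.1
```

Emit:
{"api": "apply_moves", "payload": {
  "targets": "0 0.004 0 0;0 0.01 0 0;0 0.012 -0.02 0;0 0.012 -0.05 0;0 0.012 -0.08 0;0 0.012 -0.1 0;0 0.012 -0.1 0;0 0.012 -0.1 0"
}}

```text
time_s: 23.55
ee_pos: [0.4265, -0.2989, 0.1985]
ee_rot: [-3.139, 0.002, -2.928]
force: [-0.1, 0.2, -0.5]
finger_gap: 0.0359
gripper_force: 0.0
```

Run:
```python
from h import *
rep(); f=meas2("pics/w11.png")
P,ok=cloud(f); m=ok&(P[...,2]>.064)&(P[...,2]<.07)
m&=np.hypot(P[...,0]-.515,P[...,1]+.43)<.04; a=[fix(p) for p in P[m]]; print(len(a), np.median(a,0) if a else 0)
```

```text
fix [ 0.0007 -0.0419  0.1985] theta 0.016 r 0.0419 yaw-.323 -3.251 F [-0.1  0.2 -0.5] gap 0.03591137693961755 q [-0.78  0.12  1.71 -0.    1.31 -2.56] t 23.55
pin comps [([310, 234, 15, 15, 163], [316.8, 241.2])]
ring [ 0.46715601 -0.28598731] 0.05349382619095234 71 97
pointer [(np.float64(0.0565), 0.01, 4), (np.float64(0.0575), 0.007, 3), (np.float64(0.0585), 0.012, 4), (np.float64(0.0595), 0.004, 4), (np.float64(0.0605), 0.009, 4), (np.float64(0.0615), -0.007, 6), (np.float64(0.0625), 0.006, 10)]
pin [ 0.42697416 -0.29976844] 0.04247941402751465 theta 0.007601093504520762
px C (np.float64(322.230061537434), np.float64(276.8110717396223)) idx0 (np.float64(315.49593022015927), np.float64(215.7681312885254))
283 [ 0.1433 -0.0025  0.0681]
```

```bash
python3 -c "
from plant import arm
print(arm.job_done())"
```

```text
the job is handed in; nothing more can be done
None
```

The job is handed in at about 23.6 s: the gauge slide is pushed to its stop, and the load ring has gone past the index post and once more round. The pin stands at the post to within about 0.01 rad by the wrist camera, and the gripper was clear above everything at hand-in.

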